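# Pin the tie bar into the clevis of the bridge-test rig

### The job

Make the bridge-test rig ready: swing the tie bar in until it meets its stop, so that its eye lies between the two ears of the clevis, then take the wing-headed pin from the wooden stand and pass it down through the upper ear, the eye and the lower ear until its flange sits flat on the upper ear. The eye plate slides loosely in the bar and seldom lines up, so feel for its hole with the nose of the pin and draw it into line; push the pin only gently, never harder than about 20 N. Let go of everything, and leave the other two pins in the stand and the glue and tape where they are.

Things in the scene. Friction and masses are not known exactly. Their poses are not given: they have to be found in the camera images.
- rig: fixed test rig: grey base plate 110 x 300 x 12 mm on the bench, origin on the bench top, z up. Its y runs from the pivot post of the tie bar (at y = -130 mm) to the steel clevis (hole line at y = +70 mm). The clevis is a C of two level ears, each 56 x 56 mm, joined by a wall on the +x side, open to -x
- clevis_top (a point): centre of the upper ear's hole, on the ear's top face, 72 mm above the bench; axes as the rig's. The upper ear is 8 mm thick; its round hole is wide, 30 mm, so that the pin's shank has 10 mm of room to every side in it
- clevis_low (a point): centre of the lower ear's hole, on that ear's top face, 40 mm above the bench, straight below clevis_top; the ear is 10 mm thick, its round hole 12 mm in diameter
- tie_bar (a joint): angle (rad) of the tie bar about its vertical pivot: 0 = closed, against its stop, eye between the ears; grows as it swings out to the rig's -x side (counter-clockwise from above), at most 1.0. Stays where it is left; about 2.5 N at its handle moves it. The bar is aluminium, 22 mm wide, its top 58 mm above the bench
- bar_pivot (a point): the tie bar's pivot axis, at the top of the bar, 58 mm above the bench; y along the bar, away from the pivot
- bar_handle (a point): middle of the bar's handle, an upright steel post 14 mm in diameter, 42 mm tall (58 to 100 mm above the bench), 120 mm from the pivot; the point is 79 mm above the bench. z up, y along the bar away from the pivot. With the bar closed it stands 80 mm from the clevis hole line
- eye_mid (a point): point of the tie bar, 200 mm from its pivot and 56 mm above the bench: where the eye would be with its plate in mid-slide, under the upper ear when closed. The steel eye plate (32 x 32 x 8 mm, top at 56 mm; hole 12 mm) stands up to 10 mm from here, outward or inward along the bar; where is not measured. It slides along the bar at about 4 N and can be drawn by the pin
- pin_wing (a point): centre of the flat wing (grip) of the right pin, the only winged one, steel, 130 to 210 g: wing 24 mm along its x, 12 mm thick along its y (grip across y), 36 mm tall. The point is half-way up the wing, 23 mm above the flange's underside. Flange below the wing: 38 mm disc, 5 mm thick. The pin hangs upright by it in the stand. When home, this point is 23 mm above clevis_top
- pin_nose (a point): tip of the right pin's nose, 75 mm below pin_wing, 52 mm below the flange's underside. The shank is 10 mm in diameter; its last 4 mm taper to 8 mm at the tip. Under the flange is a chamfered shoulder, 26 mm in diameter and 6 mm long, that enters the upper ear's hole
- stand: the fixed wooden pin stand, 190 mm along its x, 60 mm wide, 66 mm tall, origin under its centre on the bench; three holes of 29 mm in its top, 60 mm apart along x, one pin in each (which pin is in which hole varies)
- ball_pin_head (a point): bystander: centre of the 22 mm ball on another pin in the stand, 24 mm above the stand's top; leave it
- stub_pin_head (a point): bystander: centre of the short round head (16 mm across, 16 mm tall) of another pin in the stand, 13 mm above the stand's top; leave it
- glue: bystander: white glue bottle, 54 mm in diameter, 140 mm tall; origin under its centre
- tape: bystander: roll of masking tape lying flat, 100 mm outside, 24 mm high; origin under its centre
Mind the look-alikes: they are no part of the job. What is shaped like the part that bears pin_wing but pink or purple is not meant.

How it is judged:
On the way, in this order (a step that is already met when the one before it is completed fails the run):
1. the tie bar is swung in, its eye between the ears (value of joint tie_bar below 0.04 rad), for 0.2 s.
2. the pin is through the eye and both ears, its flange on the upper ear (z of pin_wing in the frame of clevis_top between 0.0205 and 0.0255 m and horizontal distance between pin_wing and clevis_top below 0.004 m), for 0.2 s.
At the end, for the whole second after the job is handed in: bar closed (within 0.04 rad) and still; wing-headed pin upright (0.06 rad) through both ears and the eye, flange on the upper ear within 2.5 mm, wing within 4 mm of the holes' line; the other pins within 15 mm, and glue and tape within 30 mm, of their starts (all of step 2 and angle between pin_wing's own z axis and vertical below 0.06 rad and value of joint tie_bar below 0.04 rad and velocity of joint tie_bar between -0.05 and 0.05 rad/s and distance of each of ball_pin_head, stub_pin_head from where it was at the start of the episode below 0.015 m and distance of each of glue, tape from where it was at the start of the episode below 0.03 m); the robot touches nothing.
It fails at once if the pin is forced: it presses on the rig (ears, bar or eye plate) with more than 30 N, side forces added (contact force between pin and rig above 30 N).
It fails at once if another pin is disturbed (distance of any of ball_pin_head, stub_pin_head from where it was at the start of the episode above 0.015 m).
It fails at once if the glue or tape is disturbed (distance of any of glue, tape from where it was at the start of the episode above 0.03 m).
It also fails if it takes over 72 s, if anything falls off the work surface, if the arm or the gripper's body presses on something with over 40 N, if the wrist force passes 120 N, or if a joint passes its speed limit or range.

### The arm

A 6-joint arm with a two-finger parallel gripper is mounted at the origin on the work surface. World frame = base frame: x ahead of the robot, y to its left, z up, the work surface at z = 0. Lengths are in m, angles in rad, forces in N, time in s.
With the tool pointing down it reaches from about 0.275 to 0.85 m from the base axis. Payload 19 kg.
Tool frame: the origin (TCP) lies on the centre line of the jaws, within the pads' length; the fingertips stand 22 mm ahead of it and the grasp point (between the pads) lies 3 mm ahead of it (arm.tips_ahead is the distance from the TCP to the fingertips, in m); z points along the fingers, y is the line along which they close (so a half turn about z gives the same grasp; the last joint's range is limited). The gripper opens to 85 mm and grips with 20 to 120 N. Pads are 22 mm wide; open, the fingers measure 114 mm over their backs; the gripper's body (76 mm by 85 mm) begins 54 mm behind the grasp point. The pads swing forward as they close: fully open they stand 13 mm farther back than shut.
Start: joints at [-1.431, 0.15, 1.437, -0, 1.554, -0.134], TCP at [0.155, -0.554, 0.253] pointing down, gripper open.
Joint ranges: [-2.8, 2.8], [-0.68, 2.1], [0.12, 2.68], [-1.39, 4.53], [0.16, 2.79], [-2.81, 2.81]. Speed limits (rad/s): [1.89, 1.89, 2.22, 3.01, 3.01, 3.01].

### API

Orientations are given as a unit quaternion [x, y, z, w].
In Python, from plant import sensors, get_image, workorder, nets, arm gives the robot as it stands. The module is installed in compiled form; this text tells all that it offers.
- The arm moves only by the tool play_rows, never from a script. Its argument "steps" is a list that holds one entry, the list of rows, each a list of 7 numbers: the opening, from -1 (shut) to 1 (fully open), then the shift along the world's x, y, z in cm, then the turn, a rotation vector about the world's x, y, z in degrees. In form: [[[claw, x, y, z, ax, ay, az], ...]]. A call has 1 to 10 rows; each row shifts and turns the commanded pose from where the row before left it; what a row does not reach is not made up. A row lasts 1/10 s, in which the tool goes at most 50 mm and 8.59 degrees, less where a joint would pass 70% of its speed; a pose out of reach is approached as far as the arm can. A call with a gripper value outside its range is refused whole. The fingers move at their own pace and stop on an object; "force" is the grip in N (left out, the last holds). Time passes only in rows, so rows that do not move let the fingers close. It gives the time, the measured TCP pose, the force, the opening and the grip force at its end, in the units of the state.
- sensors.state(): the state, without advancing time (a new reading comes with each control period).
- get_image(name): name is "scene" or "top"; returns a dict with "pixels" (480x640x3 uint8, red, green, blue), "z_map" (480x640 float32, m along the optical axis (not along the pixel's ray), 0 where there is no reading), "vertical_fov" (degrees; the focal length in pixels is half the picture's height over the tangent of half this angle, whatever the lens; pixels are square), "cx", "cy" (the principal point, pixels), "R" (3x3) and "t" (3): a world point X has camera coordinates R X + t. Camera axes: x right, y down, z forward; pixel columns grow to the right and rows downward; lengths in m; the calibration is good to about 2 mm. A picture is of the moment at which its call begins.
- workorder.close_job(): hands the job in; it is judged then, once.
Trained networks look in a picture, given as the dict that the camera call returned (one of the last four; its "shot" number tells which), for a name from the list of things; names that differ only in an ending like _2 or _b are one class to them, and where a whole thing is asked for, a point or a joint stands for the part that bears it (a point fixed in the world has none). Each returns a list of dicts, best first, with "conf" (0 to 1); they miss things now and then, are a little off and sometimes report something else, mostly with a low value. They report only what shows in the picture. A call takes as long as a camera call. They do not tell look-alikes from the thing itself.
- nets.trace(picture, label): "mask" (480x640 bool, what is visible of it) and "uv" ([column, row] in pixels, amid what is visible of it).
The state is a dict: "clock": time; "joint_positions": joint angles; "qvel": joint speeds; "joint_torque": joint torques, N m; "eef_pos": TCP position; "eef_rot": TCP orientation; "ft_force": force on the tool from outside, world axes, zero at the start; "wrist_torque": the same for the moment, N m; "finger_gap": opening from 0.0 (shut) to 1.0 (fully open); "finger_force": force on a finger pad.
Only numpy, scipy, OpenCV 4.12 (cv2) and the standard library are available. Lean on these libraries where they do the work, as an engineer would, in place of code of your own. Each camera call takes 0.05 s, during which the arm holds its last target. There are 200 camera calls.

## Working session

There is one attempt and no reset: what is moved stays moved. The work goes in short steps, Python scripts to look and compute and a tool call to move; the robot and the scene stay as the last step left them, time stands still between calls to the robot, and variables do not carry over. Pictures are saved under pics/ and viewed, at most 10 in all, crops included, and the job is handed in when it is done.

Besides the shell and the picture viewer there is one more tool, called after "Call:" as name(argument=value, ...), one argument or row to a line, values as JSON. play_rows: Moves the arm, as the interface text tells. Its arguments: {"type":"object","properties":{"steps":{"type":"array"},"force":{"type":"number"}},"required":["steps"]}

```bash
mkdir -p pics
cat > h.py <<'E'
import numpy as np, cv2
from plant import sensors, get_image, workorder, nets, arm
def f(p): return 240/np.tan(np.radians(p["vertical_fov"])/2)
def world(p,m=None):
    z=p["z_map"]; v,u=np.mgrid[:480,:640]
    c=np.stack([(u-p["cx"])/f(p)*z,(v-p["cy"])/f(p)*z,z],-1)
    return (c-np.array(p["t"]))@np.array(p["R"])
def proj(p,X):
    c=np.array(p["R"])@np.array(X)+np.array(p["t"]); return c[:2]/c[2]*f(p)+[p["cx"],p["cy"]]
def save(p,n): cv2.imwrite("pics/"+n,p["pixels"][:,:,::-1])
E
python3 - <<'E'
from h import *
for n in ["top","scene"]:
    p=get_image(n); save(p,n+"0.png"); W=world(p)
    print(n,f(p),np.round(p["R"],3).tolist(),np.round(p["t"],3))
    for l in ["rig","tie_bar","bar_handle","pin_wing","stand","ball_pin_head","stub_pin_head","glue","tape"]:
        for d in nets.trace(p,l)[:3]:
            m=d["mask"]&(p["z_map"]>0); q=W[m]
            if len(q)==0: continue
            print(l,round(d["conf"],2),np.round(d["uv"]),m.sum(),np.round(np.percentile(q,[2,50,98],axis=0),3).tolist())
print(sensors.state())
E
```

```text
top 592.0827422108441 [[0.003, -1.0, -0.007], [-0.988, -0.002, -0.151], [0.151, 0.008, -0.988]] [-0.038  0.597  0.972]
rig 0.68 [230. 307.] 11773 [[0.419, -0.048, 0.008], [0.497, 0.102, 0.013], [0.571, 0.234, 0.074]]
tie_bar 0.61 [239. 335.] 1976 [[0.404, -0.019, 0.011], [0.449, 0.087, 0.058], [0.491, 0.197, 0.099]]
tie_bar 0.36 [418. 367.] 439 [[0.385, -0.23, 0.064], [0.402, -0.212, 0.071], [0.419, -0.196, 0.089]]
bar_handle 0.94 [243. 329.] 1919 [[0.406, -0.019, 0.045], [0.45, 0.083, 0.058], [0.492, 0.196, 0.099]]
bar_handle 0.28 [233. 308.] 11597 [[0.419, -0.048, 0.008], [0.498, 0.1, 0.013], [0.57, 0.232, 0.074]]
pin_wing 0.97 [358. 350.] 399 [[0.412, -0.134, 0.053], [0.429, -0.116, 0.058], [0.445, -0.101, 0.095]]
pin_wing 0.84 [493. 324.] 443 [[0.457, -0.356, 0.051], [0.473, -0.335, 0.059], [0.491, -0.322, 0.095]]
ball_pin_head 0.72 [441. 293.] 380 [[0.5, -0.262, 0.066], [0.515, -0.245, 0.072], [0.532, -0.232, 0.101]]
stub_pin_head 0.64 [448. 178.] 1307 [[0.696, -0.294, -0.0], [0.713, -0.263, 0.091], [0.746, -0.245, 0.141]]
stub_pin_head 0.57 [418. 365.] 391 [[0.387, -0.228, 0.06
[... 1600 characters left out ...]
, 'joint_positions': array([-1.43100854e+00,  1.50488833e-01,  1.43741249e+00,  1.69943091e-05,
        1.55384120e+00, -1.34009736e-01]), 'qvel': array([ 0.00113161, -0.00017087,  0.00130307,  0.00069106,  0.00045586,
        0.00107773]), 'joint_torque': array([-2.62174188e-03, -7.12816572e+01, -5.71034002e+01, -4.26093993e-04,
        1.46049500e-03, -5.88827879e-05]), 'eef_pos': array([ 0.15544808, -0.55354212,  0.25326671]), 'eef_rot': array([ 9.90644007e-01,  1.36471406e-01,  8.27939601e-06, -7.49600100e-05]), 'ft_force': array([-0.10092498,  0.82447981, -0.25703229]), 'wrist_torque': array([-0.01952991, -0.00774591, -0.02639163]), 'finger_force': 0.0, 'finger_gap': 0.9955659233751281}
```

View pics/top0.png

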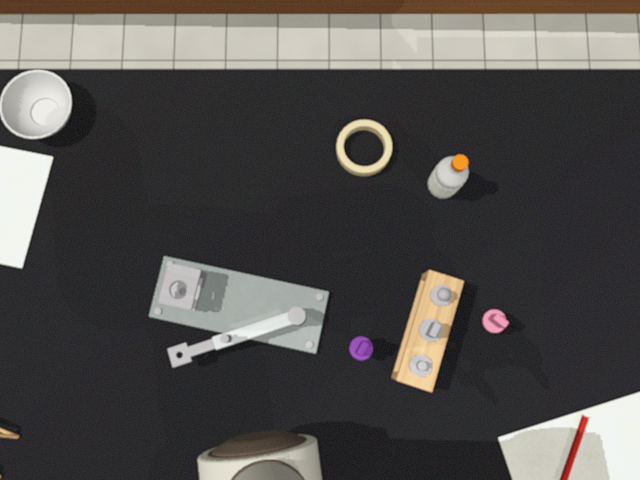

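View pics/scene0.png

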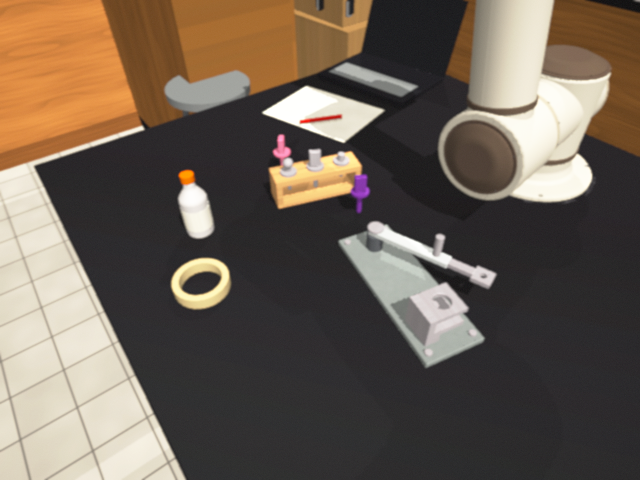

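Top view: the wing pin is in the stand's middle hole (431,328). The clevis hole is at (178,289), the bar handle at (225,338), the eye hole at (179,355) and the pivot at (297,316). The pink and purple look-alikes stand outside the stand, at (494,321) and (361,348).

```bash
cat > m.py <<'E'
from h import *
def rect(q,n):
    (c,s,a)=cv2.minAreaRect((q[:,:2]*1000).astype(np.float32)); print(n,len(q),"c",np.round(c,1),"s",np.round(s,1),"a",round(a,1)); 
def meas(p,tag):
    W=world(p); X,Y,Z=W[...,0],W[...,1],W[...,2]; ok=p["z_map"]>0
    box=lambda x0,x1,y0,y1,z0,z1: ok&(X>x0)&(X<x1)&(Y>y0)&(Y<y1)&(Z>z0)&(Z<z1)
    print(tag)
    rect(W[box(.40,.59,-.06,.26,.008,.017)],"base")
    e=box(.45,.6,.12,.26,.067,.078); rect(W[e],"ear"); print(" z",np.median(Z[e]))
    m=e.astype(np.uint8); cs,h=cv2.findContours(m,cv2.RETR_CCOMP,cv2.CHAIN_APPROX_NONE)
    for c,hh in zip(cs,h[0]):
        if hh[3]>=0 and cv2.contourArea(c)>20: rect(np.array([W[y,x] for x,y in c[:,0]]),"earhole")
    rect(W[box(.40,.51,-.04,.22,.053,.064)],"bar")
    rect(W[box(.40,.51,-.04,.22,.075,.105)&(Y<.15)],"handle")
    rect(W[box(.36,.58,-.30,-.16,.062,.069)],"standtop")
    w=box(.43,.51,-.255,-.20,.092,.115); rect(W[w],"wing"); print(" z",np.median(Z[w]),Z[w].max())
    t=box(.43,.51,-.255,-.20,.103,.115); rect(W[t],"wingtop")
E
python3 - <<'E'
from m import *
for n in ["top","scene"]:
    p=get_image(n); meas(p,n)
    a=[(150,240,200,140)] if n=="top" else [(395,235,130,110)]
    x,y,w,h=a[0]
    if n=="top": c=p["pixels"][y:y+h,x:x+w,::-1]; A=cv2.resize(c,None,fx=4,fy=4,interpolation=cv2.INTER_CUBIC); cv2.imwrite("pics/crop1.png",A)
E
```

```text
top
base 7832 c [503.9  93. ] s [300.3 110.2] a 77.9
ear 1154 c [529.5 184.2] s [57.2 68.1] a 78.1
 z 0.07222447045790978
earhole 54 c [523.4 185.2] s [31.  31.7] a 54.7
bar 1762 c [449.6  88.2] s [ 31.6 235. ] a 19.0
handle 83 c [443.6 103.5] s [12.8 13.7] a 1.4
standtop 3072 c [ 459.  -230.9] s [ 61.1 189.9] a 72.2
wing 161 c [ 479.2 -238.4] s [13.6 67.5] a 69.0
 z 0.10544197965005196 0.1115366329335284
wingtop 112 c [ 458.7 -230.5] s [11.6 23.5] a 62.7
scene
base 5663 c [508.   91.8] s [300.1 111.4] a 77.9
ear 1248 c [533.1 182.6] s [57.9 70.3] a 78.0
 z 0.07282308787401912
earhole 48 c [527.8 184.5] s [30.8 31. ] a 7.1
bar 1423 c [454.2  86. ] s [ 34.9 236.6] a 19.2
handle 136 c [447.8 102.5] s [16.1 13.5] a 48.4
standtop 1052 c [ 462.4 -232.7] s [ 65.5 190.6] a 72.2
wing 104 c [ 463.3 -231.5] s [13.1 22.1] a 59.9
 z 0.10326468254379267 0.10994014991506754
wingtop 54 c [ 463.5 -231.3] s [12.3 22.3] a 63.9
```

View pics/crop1.png

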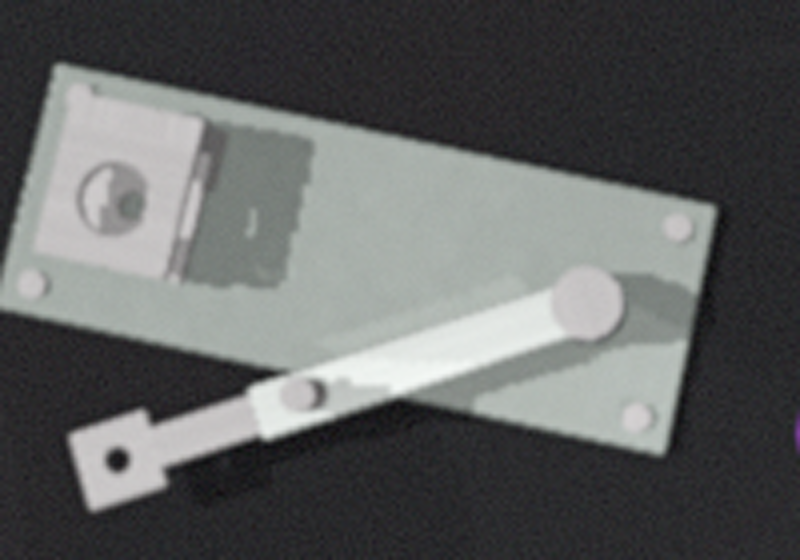

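Call:
play_rows(
  steps=[
    [[-1,1.8,4.6,0,0,0,-1.2],[-1,1.8,4.6,0,0,0,-1.2],[-1,1.8,4.6,0,0,0,-1.2],[-1,1.8,4.6,0,0,0,-1.2],[-1,1.8,4.6,0,0,0,-1.2],[-1,1.8,4.6,0,0,0,-1.2],[-1,1.8,4.6,0,0,0,-1.2],[-1,1.8,4.6,0,0,0,-1.2],[-1,1.8,4.6,0,0,0,-1.2],[-1,1.8,4.6,0,0,0,-1.2]],
  ],
)

```text
clock: 2.1
eef_pos: [0.3339, -0.0967, 0.2536]
eef_rot: [0.999, 0.033, 0.001, 0.0]
ft_force: [1.3, -0.4, -0.3]
finger_gap: 0.003
finger_force: 0.0
```

Run:
```python
from h import *
p=get_image("top")
def ray(u,v,z):
    R=np.array(p["R"]);t=np.array(p["t"]); C=-R.T@t; d=R.T@np.array([(u-p["cx"])/f(p),(v-p["cy"])/f(p),1]); return (C+d*(z-C[2])/d[2])*1000
o=lambda cx,cy,z: ray(150+(cx+.5)/4-.5,240+(cy+.5)/4-.5,z)
P=o(588,302,.062);E=o(118,460,.056);H=o(300,394,.1);C=o(113,199,.072)
for n,a in dict(P=P,E=E,H=H,C=C).items(): print(n,a.round(1))
print("C-P",np.hypot(*(C-P)[:2]),"E-P",np.hypot(*(E-P)[:2]),"H-P",np.hypot(*(H-P)[:2]),"E-H",np.hypot(*(E-H)[:2]))
```

```text
P [481.6 -10.4  62. ]
E [416.1 184.1  56. ]
H [443.4 102.5 100. ]
C [523.1 186.5  72. ]
C-P 201.22658734363446 E-P 205.23063812754927 H-P 119.22522316624327 E-H 86.00564893986476
```

Call:
play_rows(
  steps=[
    [[-1,1.6,3.8,0,0,0,0],[-1,1.6,3.8,0,0,0,0],[-1,1.6,3.8,0,0,0,0],[-1,1.6,3.8,-3,0,0,0],[-1,1.5,3.7,-4,0,0,0],[-1,0,0,-4,0,0,0],[-1,0,0,-3,0,0,0],[-1,0,0,-2,0,0,0],[-1,0,0,0,0,0,0]],
  ],
)

```text
clock: 3.05
eef_pos: [0.4095, 0.0853, 0.0963]
eef_rot: [0.999, 0.033, -0.002, -0.0]
ft_force: [-0.2, -0.4, 0.9]
finger_gap: 0.001
finger_force: 0.0
```

Run:
```python
from h import *
W={}
for n in ["top","scene"]:
    p=get_image(n); Wd=world(p); s=sensors.state()["eef_pos"]
    X,Y,Z=[Wd[...,i] for i in range(3)]
    for z0,z1 in [(.078,.10),(.10,.13)]:
        m=(abs(X-s[0])<.03)&(abs(Y-s[1])<.05)&(Z>z0)&(Z<z1)&(p["z_map"]>0)
        m&=~(np.hypot(X-.4457,Y-.103)<.016)
        q=Wd[m]*1000
        if len(q): print(n,z0,len(q),np.percentile(q,[2,50,98],axis=0).round(1).tolist())
    if n=="scene": save(p,"s1.png"); print(proj(p,s+[0,0,-.022]),s)
```

```text
scene 0.078 127 [[407.2, 72.5, 81.4], [420.5, 90.3, 91.4], [424.9, 98.4, 99.1]]
scene 0.1 300 [[407.5, 56.7, 101.0], [422.8, 88.0, 120.6], [427.6, 114.3, 129.7]]
[443.87134743 232.59443144] [0.4110578  0.08521987 0.09918177]
```

View pics/s1.png

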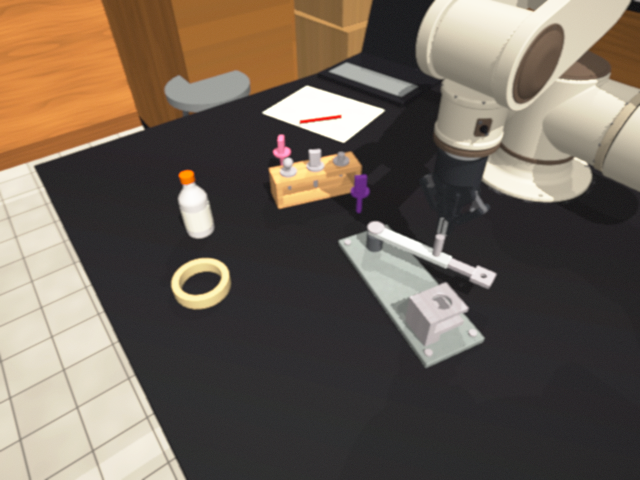

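Call:
play_rows(
  steps=[
    [[-1,1.2,0.8,0,0,0,0],[-1,0.6,0.4,0,0,0,0],[-1,1.0,0.4,0,0,0,0],[-1,1.0,0.3,0,0,0,0],[-1,1.0,0.3,0,0,0,0],[-1,1.0,0.2,0,0,0,0],[-1,0.9,0,0,0,0,0],[-1,0.6,0,0,0,0,0],[-1,0,0,0,0,0,0]],
  ],
)

```text
clock: 4.05
eef_pos: [0.4846, 0.1092, 0.0984]
eef_rot: [0.999, 0.033, 0.0, -0.0]
ft_force: [0.1, 0.4, -0.5]
finger_gap: 0.002
finger_force: 0.0
```

Call:
play_rows(
  steps=[
    [[-1,0.3,0,0,0,0,0],[-1,0.3,0,0,0,0,0],[-1,0,0,0,0,0,0]],
  ],
)

```text
clock: 4.35
eef_pos: [0.4899, 0.1093, 0.0985]
eef_rot: [0.999, 0.033, 0.0, -0.0]
ft_force: [-0.3, -0.7, -0.8]
finger_gap: 0.001
finger_force: 0.2
```

Run:
```python
from h import *
for n in ["top","scene"]:
    p=get_image(n); Wd=world(p); X,Y,Z=[Wd[...,i] for i in range(3)]
    m=(X>.45)&(X<.53)&(Y>0.02)&(Y<.14)&(Z>.053)&(Z<.062)&(p["z_map"]>0); q=(Wd[m]*1000).astype(np.float32)
    print(n,len(q),cv2.minAreaRect(q[:,:2].copy()), cv2.fitLine(q[:,:2].copy(),cv2.DIST_HUBER,0,.01,.01).ravel())
s=sensors.state();print(s["ft_force"],s["eef_pos"])
```

```text
top 316 ((492.4948425292969, 40.08915328979492), (43.59480285644531, 21.915376663208008), 77.75328826904297) [3.6528271e-01 9.3089664e-01 4.9272873e+02 4.0131897e+01]
scene 674 ((505.2900085449219, 80.03404235839844), (125.91055297851562, 23.617782592773438), 78.15415954589844) [2.3442663e-01 9.7213382e-01 5.0845969e+02 8.1627853e+01]
[-0.6090364   0.00393045 -0.07573902] [0.48991404 0.1093684  0.09860139]
```

Call:
play_rows(
  steps=[
    [[-1,0.2,0,0,0,0,0],[-1,0.1,0,0,0,0,0],[-1,0,0,0,0,0,0]],
  ],
)

```text
clock: 4.75
eef_pos: [0.4905, 0.1094, 0.0983]
eef_rot: [0.999, 0.033, -0.003, -0.0]
ft_force: [-26.5, -1.5, 15.2]
finger_gap: 0.0
finger_force: 13.0
```

Call:
play_rows(
  steps=[
    [[-1,-2,0.2,0,0,0,0],[-1,-2,0.2,1,0,0,0],[-1,0,-1,4.5,0,0,-3],[-1,0.3,-3,3.5,0,0,-5],[-1,0.2,-4.8,0,0,0,-5],[0.2,0.2,-4.8,0,0,0,-5],[0.2,0.2,-4.8,0,0,0,-5],[0.2,0.2,-4.8,0,0,0,-5],[0.2,0.2,-4.8,0,0,0,-3],[0.2,0.2,-4.6,0,0,0,0]],
  ],
)

```text
clock: 5.75
eef_pos: [0.4676, -0.2149, 0.1888]
eef_rot: [0.972, -0.236, 0.001, 0.0]
ft_force: [0.9, 1.1, 0.0]
finger_gap: 0.602
finger_force: 0.0
```

Run:
```python
from m import *
for n in ["top","scene"]:
    p=get_image(n); meas(p,n)
s=sensors.state();print(s["eef_pos"],s["eef_rot"])
p=get_image("scene");save(p,"s2.png")
```

```text
top
base 7422 c [503.8  92.8] s [299.9 110. ] a 77.9
ear 1162 c [529.6 184.1] s [57.3 68. ] a 77.8
 z 0.07230204979287108
earhole 53 c [523.3 184.8] s [31.1 31.7] a 47.2
bar 1095 c [496.4  82.3] s [216.3  29.7] a 80.9
handle 62 c [504.6 106.5] s [ 9.4 13.2] a 6.3
standtop 652 c [ 397.2 -224.9] s [42.2 75.1] a 63.1
wing 0 c [0. 0.] s [0. 0.] a 0.0
  return _methods._mean(a, axis=axis, dtype=dtype,
  ret = ret.dtype.type(ret / rcount)
Traceback (most recent call last):
  File "m.py", line 16, in meas
    w=box(.43,.51,-.255,-.20,.092,.115); rect(W[w],"wing"); print(" z",np.median(Z[w]),Z[w].max())
                                                                                       ~~~~~~~~^^
ValueError: zero-size array to reduction operation maximum which has no identity
```

Call:
play_rows(
  steps=[
    [[0.2,0,0,0,0,0,0]],
  ],
)

```text
clock: 5.9
eef_pos: [0.4676, -0.2149, 0.1882]
eef_rot: [0.972, -0.237, 0.0, -0.0]
ft_force: [-0.6, 0.6, -0.6]
finger_gap: 0.602
finger_force: 0.0
```

Run:
```python
from h import *
s=sensors.state();print(s["eef_pos"],s["eef_rot"],s["finger_gap"])
p=get_image("scene");Wd=world(p); X,Y,Z=[Wd[...,i] for i in range(3)]
m=(X>.43)&(X<.5)&(Y>-.26)&(Y<-.2)&(Z>.10)&(Z<.114)&(p["z_map"]>0); q=(Wd[m]*1000).astype(np.float32)
print(len(q),cv2.minAreaRect(q[:,:2].copy()) if len(q) else 0)
cv2.imwrite("pics/s2.png",cv2.resize(p["pixels"][80:260,200:440,::-1],None,fx=3,fy=3))
```

```text
[ 0.46759256 -0.21494559  0.18823288] [ 9.71600606e-01 -2.36626836e-01  2.51995510e-05 -4.52236831e-05] 0.6017187682854706
66 ((462.7181091308594, -233.1178741455078), (14.876214027404785, 22.188365936279297), 61.693443298339844)
```

View pics/s2.png

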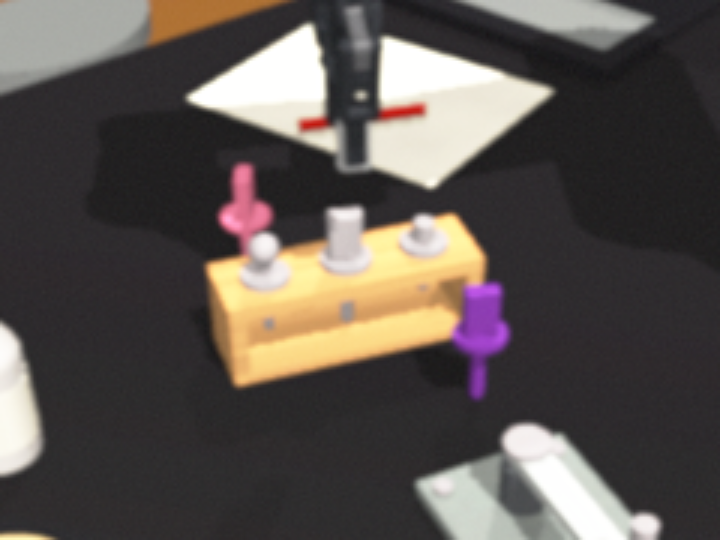

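The crop shows the wing at (345,232), free, with the fingers above it at (352,150). I'll go down on it.

Call:
play_rows(
  steps=[
    [[0.2,-0.7,-1.6,0,0,0,0],[0.2,0,0,-3.5,0,0,0],[0.2,0,0,-3,0,0,0],[0.2,0,0,-2,0,0,0],[0.2,0,0,-0.5,0,0,0],[0.2,0,0,0,0,0,0]],
  ],
)

```text
clock: 6.55
eef_pos: [0.4609, -0.2278, 0.0986]
eef_rot: [0.972, -0.234, -0.0, -0.0]
ft_force: [0.1, 0.1, 0.1]
finger_gap: 0.597
finger_force: 0.0
```

Call:
play_rows(
  steps=[
    [[-1,0,0,0,0,0,0],[-1,0,0,0,0,0,0],[-1,0,0,0,0,0,0],[-1,0,0,0,0,0,0],[-1,0,0,0,0,0,0],[-1,0,0,0,0,0,0]],
  ],
  force=40,
)

```text
clock: 7.15
eef_pos: [0.4608, -0.2299, 0.0996]
eef_rot: [0.972, -0.235, 0.001, 0.001]
ft_force: [-4.8, -8.2, 4.8]
finger_gap: 0.136
finger_force: 42.7
```

Call:
play_rows(
  steps=[
    [[-1,0,0,1,0,0,0],[-1,0,0,1.5,0,0,0],[-1,0,0,2,0,0,0],[-1,0,0,3,0,0,0],[-1,0,0,2,0,0,0],[-1,0,0,0,0,0,0]],
  ],
)

```text
clock: 7.75
eef_pos: [0.4617, -0.2292, 0.1968]
eef_rot: [0.972, -0.235, 0.002, 0.001]
ft_force: [-0.3, 0.2, -2.2]
finger_gap: 0.137
finger_force: 42.1
```

Run:
```python
from h import *
s=sensors.state();e=s["eef_pos"];print(e,s["eef_rot"],s["ft_force"],s["wrist_torque"])
for n in ["top","scene"]:
    p=get_image(n);W=world(p); X,Y,Z=[W[...,i] for i in range(3)];ok=p["z_map"]>0
    near=ok&(np.hypot(X-e[0],Y-e[1])<.035)
    fl=near&(Z<e[2]-.022)&(Z>e[2]-.045)
    sh=near&(Z<e[2]-.047)&(Z>.09)
    for k,m in (("flange",fl),("shank",sh)):
        q=W[m]*1000
        if len(q): print(n,k,len(q),np.percentile(q,[1,10,50,90,99],axis=0).round(1).tolist())
    if n=="scene": u=proj(p,e-[0,0,.05]).astype(int); cv2.imwrite("pics/s3.png",cv2.resize(p["pixels"][u[1]-75:u[1]+75,u[0]-100:u[0]+100,::-1],None,fx=4,fy=4))
```

```text
[ 0.46168814 -0.22923025  0.19676152] [ 9.71996492e-01 -2.34982094e-01  2.36437611e-03  8.03405149e-04] [-0.2547224   0.19044325 -2.24520083] [-0.024939    0.00866198 -0.02108759]
scene flange 143 [[446.0, -247.4, 153.6], [453.6, -233.5, 163.4], [470.1, -221.2, 167.3], [480.6, -212.8, 169.1], [482.8, -211.0, 174.4]]
scene shank 79 [[460.5, -232.3, 110.8], [461.3, -229.6, 115.7], [465.7, -226.7, 131.4], [468.5, -224.8, 145.6], [469.6, -224.0, 149.1]]
```

View pics/s3.png

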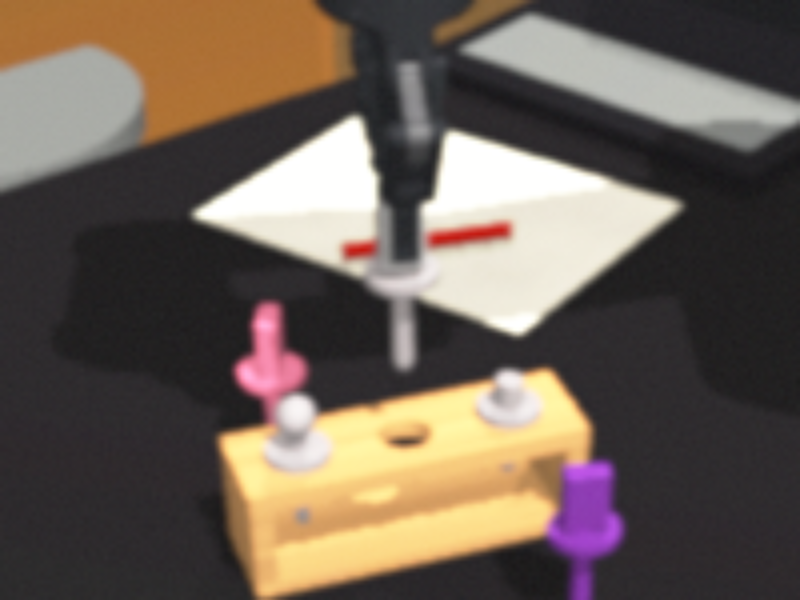

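Call:
play_rows(
  steps=[
    [[-1,0,3,0.5,0,0,0],[-1,0,4.8,0.5,0,0,0],[-1,0,4.8,0,0,0,0],[-1,0,4.8,0,0,0,0],[-1,0,4.8,0,0,0,0],[-1,0.5,4.8,0,0,0,0],[-1,1,4.8,0,0,0,0],[-1,2,4.4,0,0,0,0],[-1,1.5,3.2,0,0,0,0],[-1,1.4,2,0,0,0,0]],
  ],
)

```text
clock: 8.85
eef_pos: [0.5246, 0.1879, 0.2019]
eef_rot: [0.972, -0.234, -0.001, 0.0]
ft_force: [-0.5, -0.1, -2.3]
finger_gap: 0.133
finger_force: 42.0
```

```bash
cat > sh.py <<'E'
from h import *
from scipy.optimize import least_squares
def shank(zlo=None):
    s=sensors.state();e=s["eef_pos"];print("tcp",e.round(4),"F",s["ft_force"].round(1),s["eef_rot"].round(4))
    p=get_image("scene");W=world(p); X,Y,Z=[W[...,i] for i in range(3)];ok=p["z_map"]>0
    m=ok&(np.hypot(X-e[0],Y-e[1])<.02)&(Z<e[2]-.047)&(Z>max(.076,e[2]-.080)); q=W[m]*1000
    r=least_squares(lambda c: np.hypot(q[:,0]-c[0],q[:,1]-c[1])-5,e[:2]*1000+[-3,-3],loss="soft_l1")
    print("shank",len(q),r.x.round(2),"minus tcp",(r.x-e[:2]*1000).round(2),"rms",np.sqrt(np.mean(r.fun**2)).round(2))
    return p,W
E
python3 - <<'E'
from sh import *
from m import rect
p,W=shank(); save(p,"s4.png")
X,Y,Z=[W[...,i] for i in range(3)]
e=(X>.45)&(X<.6)&(Y>.12)&(Y<.26)&(Z>.067)&(Z<.078)
cs,h=cv2.findContours(e.astype(np.uint8),cv2.RETR_CCOMP,cv2.CHAIN_APPROX_NONE)
for c,hh in zip(cs,h[0]):
    if hh[3]>=0 and cv2.contourArea(c)>20: rect(np.array([W[y,x] for x,y in c[:,0]]),"earhole")
E
```

```text
tcp [0.5246 0.1879 0.2019] F [-0.5 -0.1 -2.3] [ 9.722e-01 -2.340e-01 -1.000e-03  2.000e-04]
shank 110 [526.35 186.79] minus tcp [ 1.76 -1.08] rms 0.66
earhole 47 c [527.3 184.3] s [31.9 30.6] a 5.8
```

Call:
play_rows(
  steps=[
    [[-1,0.2,0.2,-1,0,0,0],[-1,0,0,-2,0,0,0],[-1,0,0,-1.5,0,0,0],[-1,0,0,-1,0,0,0],[-1,0,0,0,0,0,0]],
  ],
)

```text
clock: 9.4
eef_pos: [0.526, 0.1867, 0.1467]
eef_rot: [0.972, -0.235, -0.001, 0.001]
ft_force: [0.0, -0.6, -0.9]
finger_gap: 0.131
finger_force: 42.0
```

Run:
```python
from sh import *
p,W=shank()
u=proj(p,[.528,.185,.085]).astype(int); cv2.imwrite("pics/s5.png",cv2.resize(p["pixels"][u[1]-50:u[1]+50,u[0]-66:u[0]+66,::-1],None,fx=6,fy=6,interpolation=cv2.INTER_CUBIC))
```

```text
tcp [0.526  0.1867 0.1467] F [ 0.  -0.6 -0.9] [ 9.719e-01 -2.353e-01 -1.200e-03  5.000e-04]
shank 62 [527.72 185.61] minus tcp [ 1.71 -1.12] rms 0.64
```

View pics/s5.png

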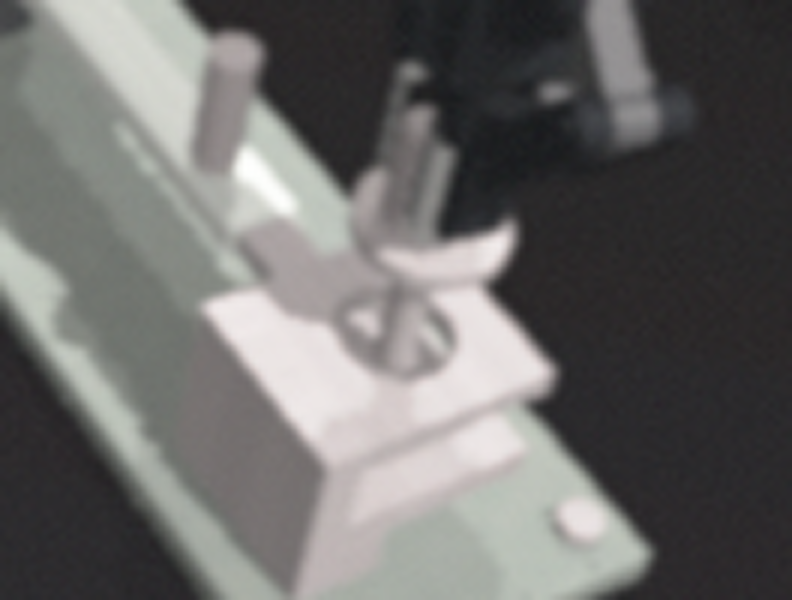

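Call:
play_rows(
  steps=[
    [[-1,0.07,0.35,0,0,0,0],[-1,0,0,0,0,0,0],[-1,0,0,-0.2,0,0,0],[-1,0,0,-0.2,0,0,0],[-1,0,0,0,0,0,0]],
  ],
)

```text
clock: 9.95
eef_pos: [0.5274, 0.1908, 0.1442]
eef_rot: [0.972, -0.235, -0.0, 0.0]
ft_force: [-0.1, 0.5, -1.0]
finger_gap: 0.133
finger_force: 42.0
```

Call:
play_rows(
  steps=[
    [[-1,-0.05,-0.05,-0.15,0,0,0],[-1,0,0,-0.1,0,0,0],[-1,0,0,-0.1,0,0,0],[-1,0,0,0,0,0,0]],
  ],
)

```text
clock: 10.35
eef_pos: [0.527, 0.1903, 0.1408]
eef_rot: [0.972, -0.235, -0.0, -0.0]
ft_force: [-0.1, 1.2, -1.4]
finger_gap: 0.133
finger_force: 42.0
```

Call:
play_rows(
  steps=[
    [[-1,0,0,-0.1,0,0,0],[-1,0,0,-0.05,0,0,0],[-1,0,0,0,0,0,0]],
  ],
)

```text
clock: 10.65
eef_pos: [0.527, 0.1903, 0.1394]
eef_rot: [0.972, -0.235, -0.0, -0.0]
ft_force: [-0.4, -0.0, -1.9]
finger_gap: 0.131
finger_force: 42.0
```

Call:
play_rows(
  steps=[
    [[-1,0,0,-0.1,0,0,0],[-1,0,0,-0.1,0,0,0],[-1,0,0,0,0,0,0]],
  ],
)

```text
clock: 10.95
eef_pos: [0.5269, 0.1903, 0.1373]
eef_rot: [0.972, -0.235, -0.0, 0.0]
ft_force: [-0.7, -0.7, -0.8]
finger_gap: 0.133
finger_force: 42.0
```

Call:
play_rows(
  steps=[
    [[-1,0,0,-0.1,0,0,0],[-1,0,0,-0.1,0,0,0],[-1,0,0,-0.1,0,0,0],[-1,0,0,0,0,0,0]],
  ],
)

```text
clock: 11.35
eef_pos: [0.5269, 0.1903, 0.1343]
eef_rot: [0.972, -0.235, -0.0, 0.0]
ft_force: [-0.1, 0.1, -1.4]
finger_gap: 0.129
finger_force: 42.0
```

Call:
play_rows(
  steps=[
    [[-1,-0.03,-0.12,0,0,0,0],[-1,-0.03,-0.12,0,0,0,0],[-1,-0.03,-0.12,0,0,0,0],[-1,-0.03,-0.12,0,0,0,0],[-1,0,0,0,0,0,0]],
  ],
)

```text
clock: 11.85
eef_pos: [0.5258, 0.1855, 0.1345]
eef_rot: [0.972, -0.235, 0.0, -0.0]
ft_force: [0.5, 3.4, -2.9]
finger_gap: 0.134
finger_force: 41.9
```

Run:
```python
from sh import *
from m import rect
p,W=shank()
```

```text
tcp [0.5258 0.1855 0.1345] F [ 0.5  3.4 -2.9] [ 9.72e-01 -2.35e-01  1.00e-04 -2.00e-04]
shank 25 [527.77 184.89] minus tcp [ 1.98 -0.6 ] rms 0.79
```

Call:
play_rows(
  steps=[
    [[-1,0,0,-0.2,0,0,0],[-1,0,0,-0.2,0,0,0],[-1,0,0,-0.2,0,0,0],[-1,0,0,0,0,0,0]],
  ],
)

```text
clock: 12.3
eef_pos: [0.5257, 0.1855, 0.1281]
eef_rot: [0.972, -0.235, -0.0, 0.0]
ft_force: [0.9, 4.4, -3.2]
finger_gap: 0.135
finger_force: 42.0
```

Call:
play_rows(
  steps=[
    [[-1,0,0,-0.1,0,0,0],[-1,0,0,-0.1,0,0,0],[-1,0,0,0,0,0,0]],
  ],
)

```text
clock: 12.6
eef_pos: [0.5257, 0.1855, 0.1263]
eef_rot: [0.972, -0.235, -0.0, -0.0]
ft_force: [-0.2, 3.9, -1.3]
finger_gap: 0.129
finger_force: 42.3
```

Call:
play_rows(
  steps=[
    [[-1,0,0,-0.1,0,0,0],[-1,0,0,0,0,0,0]],
  ],
)

```text
clock: 12.8
eef_pos: [0.5258, 0.1855, 0.1254]
eef_rot: [0.972, -0.235, 0.0, -0.0]
ft_force: [-0.7, 4.0, -0.8]
finger_gap: 0.132
finger_force: 42.4
```

Call:
play_rows(
  steps=[
    [[-1,0,0,-0.1,0,0,0],[-1,0,0,0,0,0,0]],
  ],
)

```text
clock: 13.0
eef_pos: [0.5258, 0.1855, 0.1244]
eef_rot: [0.972, -0.235, -0.0, -0.0]
ft_force: [0.5, 4.6, -1.6]
finger_gap: 0.134
finger_force: 42.4
```

Call:
play_rows(
  steps=[
    [[-1,0,0,-0.1,0,0,0],[-1,0,0,0,0,0,0]],
  ],
)

```text
clock: 13.2
eef_pos: [0.5258, 0.1855, 0.1234]
eef_rot: [0.972, -0.235, -0.0, -0.0]
ft_force: [0.2, 3.7, -0.7]
finger_gap: 0.128
finger_force: 42.4
```

Call:
play_rows(
  steps=[
    [[-1,0,0,-0.1,0,0,0],[-1,0,0,0,0,0,0]],
  ],
)

```text
clock: 13.4
eef_pos: [0.5258, 0.1855, 0.1223]
eef_rot: [0.972, -0.235, -0.0, -0.0]
ft_force: [-0.7, 4.6, -0.3]
finger_gap: 0.127
finger_force: 42.3
```

Call:
play_rows(
  steps=[
    [[-1,0,0,-0.1,0,0,0],[-1,0,0,0,0,0,0]],
  ],
)

```text
clock: 13.6
eef_pos: [0.5258, 0.1855, 0.1213]
eef_rot: [0.972, -0.235, -0.0, -0.0]
ft_force: [-0.2, 4.3, -0.8]
finger_gap: 0.13
finger_force: 42.4
```

Call:
play_rows(
  steps=[
    [[-1,0,0,-0.1,0,0,0],[-1,0,0,0,0,0,0]],
  ],
)

```text
clock: 13.8
eef_pos: [0.5257, 0.1855, 0.1203]
eef_rot: [0.972, -0.235, -0.0, -0.0]
ft_force: [-0.3, 4.3, -1.0]
finger_gap: 0.134
finger_force: 42.3
```

Call:
play_rows(
  steps=[
    [[-1,0,0,-0.1,0,0,0],[-1,0,0,-0.1,0,0,0],[-1,0,0,-0.1,0,0,0],[-1,0,0,-0.1,0,0,0],[-1,0,0,0,0,0,0]],
  ],
)

```text
clock: 14.3
eef_pos: [0.5257, 0.1855, 0.1162]
eef_rot: [0.972, -0.235, -0.0, -0.0]
ft_force: [0.3, 4.0, -1.4]
finger_gap: 0.135
finger_force: 42.3
```

Call:
play_rows(
  steps=[
    [[-1,0,0,-0.1,0,0,0],[-1,0,0,-0.1,0,0,0],[-1,0,0,-0.1,0,0,0],[-1,0,0,-0.1,0,0,0],[-1,0,0,0,0,0,0]],
  ],
)

```text
clock: 14.8
eef_pos: [0.5257, 0.1855, 0.1123]
eef_rot: [0.972, -0.235, -0.0, -0.0]
ft_force: [0.4, 3.6, -1.2]
finger_gap: 0.134
finger_force: 42.3
```

Call:
play_rows(
  steps=[
    [[-1,0,0,-0.1,0,0,0],[-1,0,0,-0.1,0,0,0],[-1,0,0,-0.1,0,0,0],[-1,0,0,0,0,0,0]],
  ],
)

```text
clock: 15.2
eef_pos: [0.5258, 0.1855, 0.1093]
eef_rot: [0.972, -0.235, -0.0, -0.0]
ft_force: [-0.2, 4.3, -1.6]
finger_gap: 0.129
finger_force: 42.3
```

Call:
play_rows(
  steps=[
    [[-1,0,0,-0.1,0,0,0],[-1,0,0,-0.1,0,0,0],[-1,0,0,0,0,0,0]],
  ],
)

```text
clock: 15.5
eef_pos: [0.5258, 0.1855, 0.1073]
eef_rot: [0.972, -0.235, -0.0, -0.0]
ft_force: [-0.9, 4.5, -0.9]
finger_gap: 0.134
finger_force: 42.3
```

Call:
play_rows(
  steps=[
    [[-1,0,0,-0.1,0,0,0],[-1,0,0,0,0,0,0]],
  ],
)

```text
clock: 15.7
eef_pos: [0.5258, 0.1855, 0.1064]
eef_rot: [0.972, -0.235, 0.0, -0.0]
ft_force: [0.8, 5.1, -0.7]
finger_gap: 0.135
finger_force: 42.3
```

Call:
play_rows(
  steps=[
    [[-1,0,0,-0.05,0,0,0],[-1,0,0,0,0,0,0]],
  ],
)

```text
clock: 15.9
eef_pos: [0.5258, 0.1855, 0.1059]
eef_rot: [0.972, -0.235, 0.0, -0.0]
ft_force: [0.1, 3.7, -0.6]
finger_gap: 0.129
finger_force: 42.3
```

Call:
play_rows(
  steps=[
    [[-1,0,0,-0.05,0,0,0],[-1,0,0,0,0,0,0]],
  ],
)

```text
clock: 16.1
eef_pos: [0.5258, 0.1855, 0.1055]
eef_rot: [0.972, -0.235, 0.0, -0.0]
ft_force: [-0.4, 3.0, 0.9]
finger_gap: 0.135
finger_force: 42.4
```

Call:
play_rows(
  steps=[
    [[-1,0,0,-0.05,0,0,0],[-1,0,0,0,0,0,0]],
  ],
)

```text
clock: 16.3
eef_pos: [0.5258, 0.1855, 0.1055]
eef_rot: [0.972, -0.235, 0.0, -0.0]
ft_force: [-3.7, 3.2, 9.1]
finger_gap: 0.134
finger_force: 43.6
```

Call:
play_rows(
  steps=[
    [[-0.3,0,0,0,0,0,0],[-0.3,0,0,0,0,0,0],[-0.1,0,0,0,0,0,0],[-0.1,0,0,1,0,0,0],[-0.1,0,0,3,0,0,0],[-0.1,0,0,4,0,0,0],[-0.1,-3,0,4,0,0,0],[-0.1,-4,0,0,0,0,0],[-0.1,-4,0,0,0,0,0],[-0.1,0,0,0,0,0,0]],
  ],
)

```text
clock: 17.3
eef_pos: [0.4126, 0.1856, 0.2263]
eef_rot: [0.972, -0.234, 0.001, -0.0]
ft_force: [1.6, 0.5, 0.2]
finger_gap: 0.449
finger_force: 0.0
```

Run:
```python
from h import *
from m import rect
print(sensors.state()["eef_pos"],sensors.state()["ft_force"])
for n in ["top","scene"]:
    p=get_image(n);W=world(p); X,Y,Z=[W[...,i] for i in range(3)];ok=p["z_map"]>0
    b=ok&(X>.48)&(X<.57)&(Y>.15)&(Y<.22)
    for k,z0,z1 in (("flange",.0745,.081),("wingtop",.108,.118)):
        q=W[b&(Z>z0)&(Z<z1)]
        if len(q): rect(q,n+k); print(np.median(q[:,2]),q[:,2].max())
    h=ok&(X>.48)&(X<.54)&(Y>.08)&(Y<.13)&(Z>.09)&(Z<.105); rect(W[h],"handle") if h.any() else 0
    bar=ok&(X>.46)&(X<.53)&(Y>0.02)&(Y<.09)&(Z>.053)&(Z<.062); rect(W[bar],"bar") if bar.any() else 0
u=proj(p,[.528,.185,.085]).astype(int); cv2.imwrite("pics/s6.png",cv2.resize(p["pixels"][u[1]-75:u[1]+75,u[0]-100:u[0]+100,::-1],None,fx=4,fy=4,interpolation=cv2.INTER_CUBIC))
```

```text
[0.41258956 0.18560863 0.22633722] [1.57186891 0.49692029 0.23131107]
topflange 309 c [529.3 183.5] s [55.8 67.5] a 78.1
0.07656753549311571 0.0807804740641464
topwingtop 116 c [524.1 186.3] s [12.7 24. ] a 63.2
0.1130159341354518 0.11722663392754805
handle 69 c [507.1 106.8] s [13.1 13.5] a 2.9
bar 555 c [495.6  55. ] s [74.5 22.1] a 78.1
sceneflange 284 c [533.  181.6] s [49.7 67.6] a 65.9
0.0776554114119373 0.08087176652506671
scenewingtop 140 c [528.8 185.2] s [13.4 24. ] a 65.1
0.11331788721206137 0.11584147040302123
handle 81 c [511.7 106.4] s [13.8 13.3] a 57.1
bar 412 c [500.5  55.7] s [74.9 23.5] a 78.4
```

View pics/s6.png

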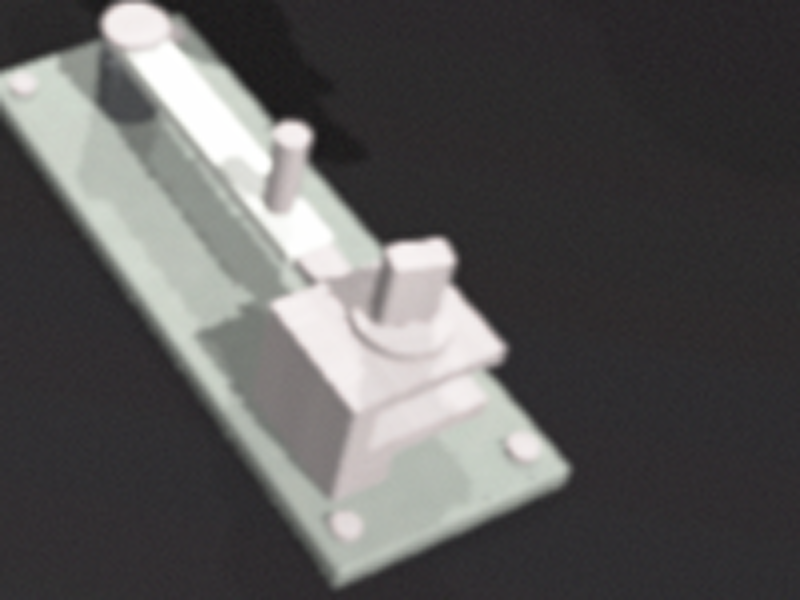

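The crop shows the pin upright with its wing at (420,280), the flange flat on the upper ear at (405,335), and the bar closed. Wing top measures 113 mm, which is right, and the gripper is clear.

```bash
python3 -c "
from plant import workorder
print(workorder.close_job())"
```

```text
the job is handed in; nothing more can be done
None
```

The job is handed in, with no verdict returned: the bar is against its stop and the wing-headed pin is through both ears and the eye. By the cameras the flange sits flat on the upper ear, about 1.5 mm off the hole line; the gripper is clear, and I touched no other pin, the glue or the tape.

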